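# Clamp the paint holding block on the sloped spray stand

## Robot

A 6-joint arm with a two-finger parallel gripper is mounted at the origin on the work surface. World frame = base frame: x ahead of the robot, y to its left, z up, the work surface at z = 0. Lengths are in m, angles in rad, forces in N, time in s.
With the tool pointing down it reaches from about 0.25 to 0.775 m from the base axis. Payload 4 kg.
Tool frame: the origin (TCP) lies midway between the tips of the shut fingers; the grasp point (between the pads) lies 19 mm behind it; x points along the fingers, z is the direction in which the jaws open and shut, and the axes are right-handed (so a half turn about x gives the same grasp; the last joint's range is limited). The gripper opens to 85 mm and grips with 20 to 120 N. Pads are 22 mm wide; open, the fingers measure 114 mm over their backs; the gripper's body (76 mm by 85 mm) begins 54 mm behind the grasp point. The pads swing forward as they close: fully open they stand 13 mm farther back than shut.
Start: joints at [1.066, 0.087, 1.371, -0, 1.684, -0.103], TCP at [0.215, 0.506, 0.231] pointing down, gripper open.
Joint ranges: [-3.1, 3.1], [-0.76, 2.03], [0.27, 2.55], [-1.08, 4.22], [0.17, 2.65], [-2.57, 2.57]. Speed limits (rad/s): [2.79, 2.79, 3.14, 3.14, 3.14, 3.14].

## Interface

Orientations are given as a unit quaternion [w, x, y, z].
In Python, from rig import bot, capture, workorder, finder gives the robot as it stands.
- The arm moves only by the tool arm_command, never from a script. Its argument "steps" is a list of rows, each a list of 3 entries, a list of its own where there are three numbers: the shift along the tool's x, y, z in units of 50 mm (1.0 is 50 mm), then the turn, a rotation vector about the tool's x, y, z in rad, then the closure, from -1 (fully open) to 1 (shut), so that 0 is half open. A call has 1 to 5 rows; each row is the pose to reach, as a shift and turn from the pose commanded when the call began, along the tool's axes at that moment; what a row does not reach only later rows make up. A row lasts 1/10 s, in which the tool goes at most 50 mm and 8.59 degrees, less where a joint would pass 70% of its speed; a pose out of reach is approached as far as the arm can. A call with a gripper value outside its range is refused whole. The fingers move at their own pace and stop on an object; "force" is the grip in N (left out, the last holds). Time passes only in rows, so rows that repeat a pose let the fingers close. It gives the time, the measured TCP pose, the force and the opening at its end, in the units of the state.
- bot.get_obs(): the state, without advancing time (a new reading comes with each control period).
- capture(name): name is "side" or "top"; returns a dict with "color" (400x640x3 uint8, red, green, blue), "mtx" (3x3 intrinsics, pixels), "pose" (4x4, takes a point from camera to world coordinates). Camera axes: x right, y down, z forward; pixel columns grow to the right and rows downward; lengths in m; the calibration is good to about 2 mm. A picture is of the moment at which its call begins. There is no depth.
- workorder.close_job(): hands the job in, once; it reports no verdict.
Trained networks look in a picture, given as the dict that the camera call returned (one of the last four; its "shot" number tells which), for a name from the list of things; names that differ only in an ending like _2 or _b are one class to them, and where a whole thing is asked for, a point or a joint stands for the part that bears it (a point fixed in the world has none). Each returns a list of dicts, best first, with "p" (0 to 1); they miss things now and then, are a little off and sometimes report something else, mostly with a low value. They report only what shows in the picture. A call takes as long as a camera call. They do not tell look-alikes from the thing itself.
- finder.outline_of(picture, target): "pixels" (400x640 bool, what is visible of it) and "bbox" ([centre column, centre row, width, height] in pixels, round what is visible of it).
The state is a dict: "clock": time; "joint_pos": joint angles; "joint_velocities": joint speeds; "tau": joint torques, N m; "tcp_pos": TCP position; "tool_rot": TCP orientation; "wrist_force": force on the tool from outside, world axes, zero at the start; "torque": the same for the moment, N m; "width": finger opening in m.
Only numpy, scipy, OpenCV 4.12 (cv2) and the standard library are available. Lean on these libraries where they do the work, as an engineer would, in place of code of your own. Each camera call takes 0.05 s, during which the arm holds its last target.

## Task

Clamp the grey holding block to the sloped spray stand for spraying: with the screw still as it is, press the clamp's green sliding jaw down its bar by its wings until the rubber foot bears on the block and the jaw tilts and binds on the bar. Then screw the orange handle clockwise, about three quarters of a turn or more in all, so that the foot holds the block tight, and let go. Leave the block where it lies against its ledge, and do not disturb the jar, the bottle and the cup.

Things in the scene. Friction and masses are not known exactly. Their poses are not given: they have to be found in the camera images.
- stand: Sloped spray stand, fixed. Origin: centre of its underside; z up. Its 180 x 200 mm deck rises along +x at 30 degrees: up-slope U = (0.866, 0, 0.5), off the slope N = (-0.5, 0, 0.866) in its frame; deck top's middle at (0, 0, 0.066). The clamp's bar (18 mm along U, 8 mm along y) stands along N, 60 mm up-slope of that middle, 155 mm tall. A ledge 12 mm high runs along the low edge.
- holder: Grey holding block, loose, 0.45 kg, lying on the deck with its lower edge at the ledge, already under the clamp's foot: 100 mm up-slope, 130 mm along y, 45 mm thick along N, with two short sticks carrying little parts (35 mm above its face) near its lower corners. Origin: centre of its underside, on the deck; its axes are parallel to the stand's.
- jaw (a joint): Travel of the green sliding jaw down the bar (along -N), in m; 0 is near the top of the bar, the foot meets the block at about 0.050. It starts at 0 to 0.030, drags with about 4 N and stays where it is left.
- cock (a joint): Tilt of the jaw on the bar, in rad: 0 square to the bar, positive as its nose (the end with the screw) rises. A spring keeps it square; once the foot bears on the block, pressing the wings with 8 to 15 N tilts it and from about 0.03 it binds on the bar.
- screw (a joint): Turn of the clamp screw, in rad, growing clockwise as seen from the handle's end (tightening); starts at 0 to 0.5. One turn advances the foot 4 mm. Once the jaw is bound, three quarters of a turn gives 12 to 20 N at the foot; the screw does not run back by itself.
- wing_left (a point): Centre of the top face of the jaw's left (+y) thumb wing, beside the bar. Each wing's flat top is 36 mm along U and runs from 6 to 39 mm either side of the bar's middle plane; it faces along N. The bar's top end stands 17 to 75 mm above it along N.
- wing_right (a point): The same on the right (-y) wing.
- handle_top (a point): Centre of the top end of the orange round handle: 30 mm in diameter, 60 mm long, its axis along N (it leans with the jaw's tilt, up to 0.1 rad), 85 mm down-slope of the bar. It can be gripped anywhere round its side, from its end. Its turning takes about 0.06 N m.
- handle_base (a point): Centre of the bottom end of the orange handle; below it is a 10 mm steel spindle.
- foot: The screw's spindle with its rubber foot (and the handle that it carries). Origin on the screw axis at mid-thickness of the jaw, 30 mm above the foot's tip.
- paint_jar: Red paint jar with white cap, 54 mm across, 75 mm high, loose on the table beside the stand. Origin: centre of its underside.
- glass_bottle: Amber bottle with black cap, 40 mm across, 85 mm high, loose on the table on the stand's other side. Origin: centre of its underside.
- mixing_cup: White mixing cup, 52 mm across, 45 mm high, loose on the table. Origin: centre of its underside.
There are look-alikes about, which are no part of the job. Several things have the shape of the holder; the one meant has the colours described above.

How it is judged:
On the way, in this order (a step that is already met when the one before it is completed fails the run):
1. With the screw not yet turned (below 0.9 rad), the jaw is pressed down until its foot bears on the block and it tilts by more than 0.025 rad (value of joint cock above 0.025 rad and contact force between foot and holder above 0.5 N and value of joint screw below 0.9 rad), for 0.2 s.
2. The screw is turned past 4.0 rad and the foot presses the block with over 10 N (contact force between foot and holder above 10 N and value of joint screw above 4 rad), for 0.2 s.
At the end, for the whole second after the job is handed in: The screw stands past 4.0 rad, the jaw is tilted on its bar by more than 0.025 rad, and the foot presses the block with more than 10 N; the block is at rest within 8 mm of where it began (all of step 2 and value of joint cock above 0.025 rad and z of holder in the frame of stand below 0.062 m and distance of holder from where it was at the start of the episode below 0.008 m and linear speed of holder below 0.01 m/s); the robot touches nothing.
It fails at once if The block is pushed more than 15 mm from its place (distance of holder from where it was at the start of the episode above 0.015 m).
It fails at once if The jar, the bottle or the cup is moved more than 20 mm or tipped (distance of any of paint_jar, glass_bottle, mixing_cup from where it was at the start of the episode above 0.02 m or angle between any of paint_jar, glass_bottle, mixing_cup's own z axis and vertical above 0.3 rad).
It also fails if it takes over 69 s, if anything falls off the work surface, if the arm or the gripper's body presses on something with over 40 N, if the wrist force passes 120 N, or if a joint passes its speed limit or range.

## Working session

There is one attempt and no reset: what is moved stays moved. The work goes in short steps, Python scripts to look and compute and a tool call to move; the robot and the scene stay as the last step left them, time stands still between calls to the robot, and variables do not carry over. Pictures are saved under pics/ and viewed, and the job is handed in when it is done.

Besides the shell and the picture viewer there is one more tool, called after "Request:" by a JSON object that holds its "method" and its "body". arm_command: Moves the arm, as the interface text tells. Its arguments: {"type":"object","properties":{"steps":{"type":"array","items":{"type":"array"}},"force":{"type":"number"}},"required":["steps"]}

```bash
ls; mkdir -p pics; python3 - <<'E'
from rig import bot, capture, workorder, finder
import cv2
print(bot.get_obs())
for n in ("side","top"):
    c=capture(n); print(n,c["mtx"].tolist(),c["pose"].round(4).tolist())
    cv2.imwrite(f"pics/{n}0.png",c["color"][:,:,::-1])
    for t in ("holder","stand","jaw","wing_left","handle_top","foot","paint_jar","glass_bottle","mixing_cup"):
        for d in finder.outline_of(c,t)[:4]: print(t,round(d["p"],2),d["bbox"])
print(bot.get_obs()["clock"])
E
```

```text
pics
{'clock': 0.0, 'joint_pos': array([ 1.06593559e+00,  8.80003092e-02,  1.37228350e+00, -5.82129093e-05,
        1.68360139e+00, -1.03080568e-01]), 'joint_velocities': array([-0.00105942,  0.00024931,  0.00015522, -0.00073093, -0.00085393,
        0.00197636]), 'tau': array([-7.61415686e-04, -3.51883149e+01, -3.13267601e+01, -1.10606279e-04,
        1.09560991e-02,  2.60176171e-05]), 'tcp_pos': array([0.2148475 , 0.50575159, 0.23009953]), 'tool_rot': array([ 0.58900742, -0.39056516,  0.59042529,  0.38977827]), 'wrist_force': array([0.68674213, 0.1454655 , 0.47424948]), 'torque': array([-0.0476975 , -0.0014162 ,  0.03069134]), 'width': 0.08543497023593927}
side [[362.895357905346, 0.0, 313.9923377715647], [0.0, 362.895357905346, 201.139519407462], [0.0, 0.0, 1.0]] [[0.8973, -0.3355, 0.2869, 0.2127], [-0.4412, -0.6632, 0.6045, -0.5637], [-0.0125, -0.669, -0.7432, 0.8118], [0.0, 0.0, 0.0, 1.0]]
holder 0.88 [260.7, 371.6, 79.0, 54.9]
holder 0.77 [343.6, 213.2, 60.8, 48.4]
stand 0.85 [352.1, 208.2, 95.1, 104.7]
jaw 0.96 [341.3, 179.9, 55.8, 49.1]
jaw 0.2 [322.3, 188.9, 20.2, 20.8]
wing
[... 366 characters left out ...]
, 203.54136375975554], [0.0, 0.0, 1.0]] [[-0.0138, -0.9939, 0.1092, 0.342], [-0.9999, 0.0146, 0.0061, -0.0295], [-0.0076, -0.1091, -0.994, 1.2215], [0.0, 0.0, 0.0, 1.0]]
holder 0.92 [323.7, 175.4, 53.0, 49.4]
holder 0.74 [427.9, 302.1, 45.1, 50.6]
stand 0.59 [322.4, 166.9, 82.8, 82.8]
stand 0.33 [321.2, 175.9, 38.1, 59.8]
jaw 0.69 [322.8, 174.5, 39.2, 67.8]
wing_left 0.94 [323.2, 176.3, 37.2, 56.3]
handle_top 0.57 [332.9, 195.8, 19.1, 20.6]
foot 0.7 [332.5, 195.4, 15.3, 17.1]
paint_jar 0.63 [267.3, 181.7, 23.0, 19.3]
paint_jar 0.24 [322.4, 176.6, 40.3, 60.5]
glass_bottle 0.7 [321.3, 175.5, 37.4, 59.0]
glass_bottle 0.59 [256.9, 158.4, 16.0, 20.1]
mixing_cup 0.63 [390.0, 186.5, 20.3, 20.2]
1.0
```

```bash
python3 - <<'E'
import cv2
a=cv2.imread("pics/side0.png")[110:310,210:450]; b=cv2.imread("pics/top0.png")[90:270,220:440]
cv2.imwrite("pics/side0c.png",cv2.resize(a,None,fx=3.3,fy=3,interpolation=2)[:600,:800]); cv2.imwrite("pics/top0c.png",cv2.resize(b,None,fx=3.3,fy=3.3,interpolation=2))
E
```

```text
(no output)
```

View pics/side0.png

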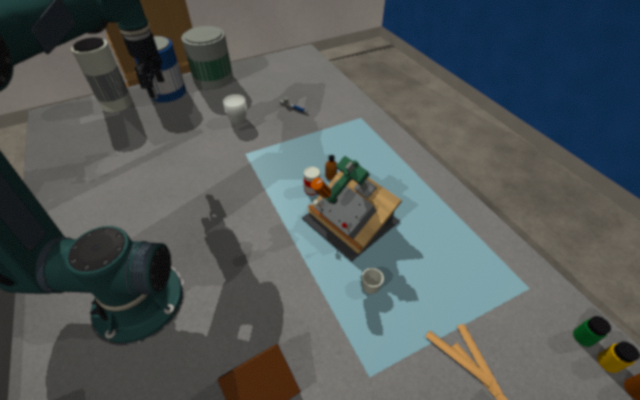

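View pics/top0.png

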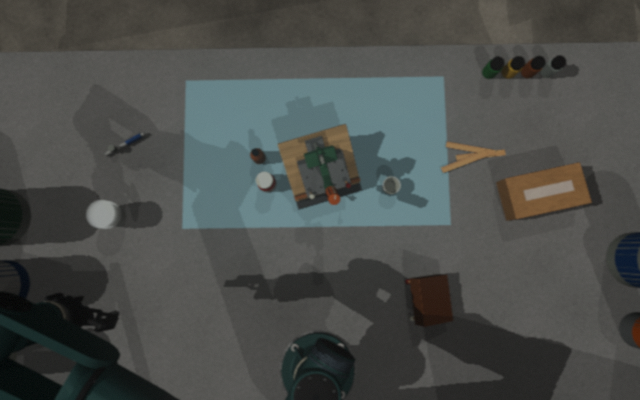

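View pics/side0c.png

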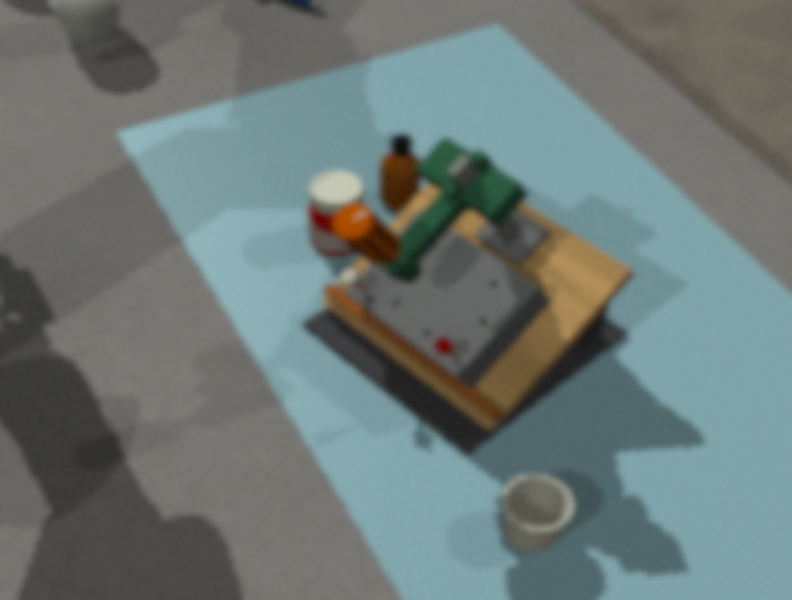

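View pics/top0c.png

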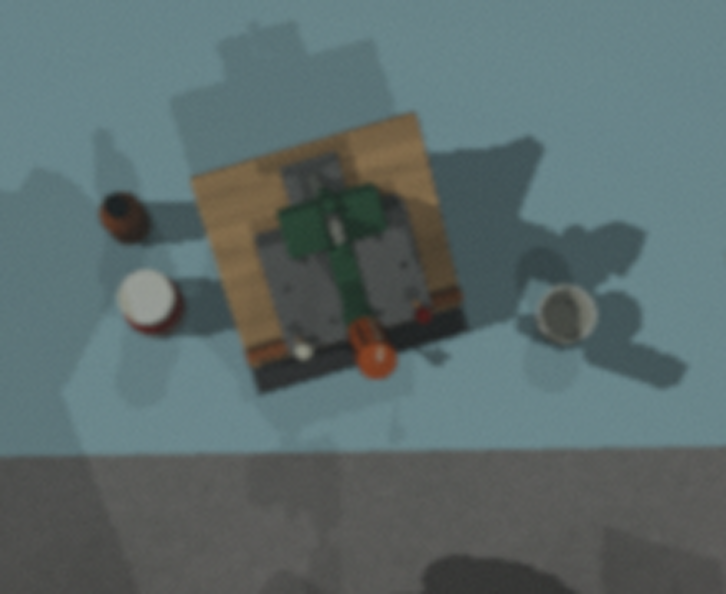

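The block meant is the grey one at side (343,213) / top (324,175). The brown box at side (261,372) / top (428,302) is a look-alike. In the crops, the grey block lies under the green jaw with white and red parts on its low corners. Next I fit the stand pose and jaw travel from keypoints.

```bash
cat > geo.py <<'E'
import numpy as np, cv2
from scipy.optimize import least_squares
from scipy.spatial.transform import Rotation as R
U=np.array([.866,0,.5]);N=np.array([-.5,0,.866]);Y=np.array([0,1.,0])
def local(u,y,n): return np.array([0,0,.066])+u*U+y*Y+n*N
def world(p,l):
    c,s=np.cos(p[2]),np.sin(p[2]); return np.array([p[0]+c*l[0]-s*l[1],p[1]+s*l[0]+c*l[1],l[2]])
def proj(c,P):
    T=np.linalg.inv(c["pose"]); q=T[:3,:3]@P+T[:3,3]; q=c["mtx"]@q; return q[:2]/q[2]
def pts(p):
    q=p[3];h=p[4]; w=.138-q
    return dict(HL=local(.09,.1,0),HR=local(.09,-.1,0),bar=local(.06,0,.155),ht=local(-.025,0,w+h),
      wLo=local(.078,.039,w),wLi=local(.042,.039,w),wRo=local(.078,-.039,w),wRi=local(.042,-.039,w),hb=local(-.025,0,w+h-.06),
      bHR=local(.09-.18+.0+.10+.0,-.065,.045))
E
cat > fit.py <<'E'
import pickle,sys
from geo import *
cams=pickle.load(open("cams.pkl","rb"))
obs={"top":dict(HL=(192,178),HR=(415,112),bar=(335,225),ht=(376,358),wLo=(279,213),wLi=(291,259),wRo=(378,185),wRi=(387,231)),
"side":dict(HR=(632,270),bar=(464,163),ht=(352,217),wLo=(447,139),wLi=(421,163),wRo=(524,186),wRi=(500,218))}
def full(v,xy): return np.array([220+xy[0]/3.3,90+xy[1]/3.3] if v=="top" else [210+xy[0]/3.3,110+xy[1]/3.0])
def res(p,sep=False):
    k=pts(p);r=[]
    for v in obs:
        for n,xy in obs[v].items():
            d=proj(cams[v],world(p,k[n]))-full(v,xy); r.append(d)
            if sep: print(v,n,d.round(2))
    return np.concatenate(r)
s=least_squares(res,[.42,-.03,.2,.01,.06],loss="soft_l1")
print(s.x.round(4)); res(s.x,True); np.save("p.npy",s.x)
J=s.jac; print(np.sqrt(np.diag(np.linalg.inv(J.T@J)))*.6)
E
python3 - <<'E'
from rig import capture
import pickle
pickle.dump({n:capture(n) for n in("side","top")},open("cams.pkl","wb"))
E
python3 fit.py
```

```text
[ 0.5863 -0.0166  0.2706  0.0076  0.0838]
top HL [-0.42 -0.93]
top HR [ 1.16 -0.79]
top bar [0.95 0.65]
top ht [ 0.5  -0.14]
top wLo [-0.16 -0.84]
top wLi [-0.03 -1.56]
top wRo [-0.19 -0.99]
top wRi [ 0.43 -1.61]
side HR [ 0.04 -0.2 ]
side bar [-1.93  0.31]
side ht [-0.47  0.55]
side wLo [-0.36 -0.98]
side wLi [-1.77  2.16]
side wRo [-0.39 -0.67]
side wRi [-2.83  0.32]
[0.0006476  0.00052982 0.00756016 0.00200797 0.00319671]
```

```bash
cat > ov.py <<'E'
import pickle,sys
from geo import *
def overlay(cams,p,tag):
    k={}
    w=.138-p[3]
    polys=[[local(a*.09,b*.1,0) for a,b in((1,1),(1,-1),(-1,-1),(-1,1))],
     [local(.06+a*.018,b*.039,w) for a,b in((1,1),(1,-1),(-1,-1),(-1,1))],
     [local(.06+a*.009,b*.004,.155) for a,b in((1,1),(1,-1),(-1,-1),(-1,1))],
     [local(-.09+.012+a,b*.065,.045) for a,b in((.1,1),(.1,-1),(0,-1),(0,1))],
     ]+[[local(-.025+.015*np.cos(t),.015*np.sin(t),w+p[4]-d) for t in np.linspace(0,6.28,20)] for d in(0,.06)]
    for v,(x0,y0,x1,y1) in dict(side=(280,130,420,260),top=(250,110,380,220)).items():
        f=6 if v=="top" else 4.6
        f=4.5
        im=cv2.resize(cams[v]["color"][y0:y1,x0:x1,::-1],None,fx=f,fy=f,interpolation=cv2.INTER_CUBIC)
        im=np.clip(im.astype(float)*1.6,0,255).astype(np.uint8)
        for P in polys:
            q=np.array([(proj(cams[v],world(p,l))-[x0,y0]+.5)*f for l in P]).round().astype(np.int32)
            cv2.polylines(im,[q],True,(255,0,255),1)
        cv2.imwrite(f"pics/{tag}_{v}.png",im)
if __name__=="__main__": overlay(pickle.load(open("cams.pkl","rb")),np.load("p.npy"),sys.argv[1])
E
python3 ov.py ov1
```

```text
(no output)
```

View pics/ov1_side.png

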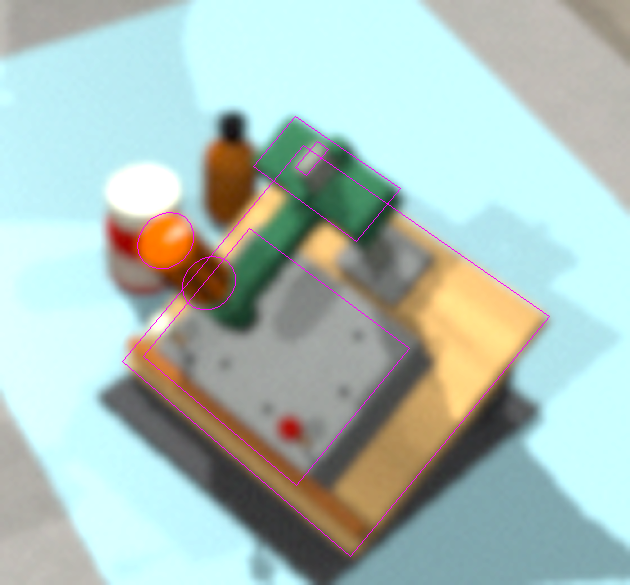

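View pics/ov1_top.png

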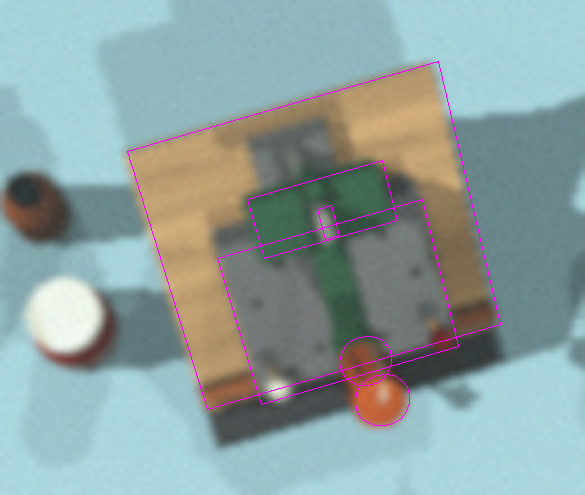

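```bash
cat > mv.py <<'E'
from geo import *
def Rq(q): return R.from_quat([q[1],q[2],q[3],q[0]])
def frame(xd,zd):
    x=xd/np.linalg.norm(xd); z=zd-x*(zd@x); z/=np.linalg.norm(z); return R.from_matrix(np.stack([x,np.cross(z,x),z],1))
def rel(o,pos,rot):
    r0=Rq(o["tool_rot"]); d=r0.inv().apply(pos-o["tcp_pos"])/.05; v=(r0.inv()*rot).as_rotvec()
    return d.round(2).tolist(),v.round(3).tolist()
p=np.load("p.npy"); Rs=R.from_euler("z",p[2])
W=lambda u,y,n: world(p,local(u,y,n))
Uw,Yw,Nw=[Rs.apply(a) for a in (U,Y,N)]
def press(y,n,deg,side,zs=1,u=.06):
    """tool tip at wing, leaning outward to side"""
    a=np.radians(deg); xd=-Nw*np.cos(a)-side*Yw*np.sin(a)
    return W(u,side*y,n),frame(xd,zs*Uw)
E
python3 - <<'E'
from mv import *
from rig import bot
o=bot.get_obs(); print(Rq(o["tool_rot"]).as_matrix().round(2))
w=.138-p[3]
print("wings",W(.06,.023,w),W(.06,-.023,w),"handle top",W(-.025,0,w+p[4]),"bar top",W(.06,0,.155),"Nw",Nw,"Uw",Uw)
for side in(1,-1):
  for zs in (1,-1):
    pos,rot=press(.023,w+.06,18,side,zs); print(side,zs,pos.round(3),rel(o,pos,rot))
print("high", rel(o,np.array([.45,.05,.40]),Rq(o["tool_rot"])))
E
```

```text
[[ 0.   -0.92  0.39]
 [ 0.    0.39  0.92]
 [-1.   -0.    0.  ]]
wings [0.56738873 0.00202915 0.20894029] [ 0.57968656 -0.0422965   0.20894029] handle top [ 0.4622105  -0.05102058  0.23904987] bar top [ 0.56169308 -0.02341987  0.23023   ] Nw [-0.48180057 -0.13367204  0.866     ] Uw [0.83447858 0.23151997 0.5       ]
1 1 [ 0.538 -0.006  0.261] ([-0.59, -9.96, -6.9], [0.952, -0.348, -0.522])
1 -1 [ 0.538 -0.006  0.261] ([-0.59, -9.96, -6.9], [-2.081, 0.611, -0.407])
-1 1 [ 0.551 -0.05   0.261] ([-0.59, -10.53, -7.62], [0.788, -0.617, 0.052])
-1 -1 [ 0.551 -0.05   0.261] ([-0.59, -10.53, -7.62], [-2.242, -0.064, -0.756])
high ([-3.37, -7.89, -6.56], [0.0, 0.0, 0.0])
```

```bash
python3 - <<'E'
from mv import *
from rig import bot
o=bot.get_obs(); w=.138-p[3]
pos,rot=press(.023,w+.13,18,1,1); print(pos,rel(o,pos,rot))
E
```

```text
[ 0.50475466 -0.01534822  0.32152029] ([-1.8, -9.41, -7.34], [0.952, -0.348, -0.522])
```

Request:
{"method": "arm_command", "body": {"steps": [[[-1,-1,-0.8],[0,0,0],1],[[-2,-2,-1.5],[0,0,0],1],[[-2.5,-3,-2],[0.2,-0.07,-0.1],1],[[-2.5,-4,-2.7],[0.3,-0.12,-0.18],1],[[-2.5,-5,-3.5],[0.4,-0.15,-0.22],1]], "force": 40}}

```text
clock: 1.6
tcp_pos: [0.3325, 0.3207, 0.3451]
tool_rot: [0.731, -0.303, 0.564, 0.236]
wrist_force: [0.4, -0.3, -0.7]
width: 0.0121
```

```bash
python3 - <<'E'
from mv import *
from rig import bot
o=bot.get_obs(); w=.138-p[3]
pos,rot=press(.023,w+.11,18,1,1); print(pos,rel(o,pos,rot),o["joint_pos"].round(2))
E
```

```text
[ 0.51439067 -0.01267478  0.30420029] ([1.68, -7.06, -2.4], [0.572, -0.2, -0.316]) [ 0.77 -0.23  1.47 -0.17  1.72 -0.07]
```

Request:
{"method": "arm_command", "body": {"steps": [[[0.2,-0.9,-0.3],[0.12,-0.04,-0.06],1],[[0.4,-1.8,-0.6],[0.23,-0.08,-0.13],1],[[0.6,-2.7,-0.9],[0.34,-0.12,-0.19],1],[[0.9,-3.6,-1.2],[0.46,-0.16,-0.25],1],[[1.1,-4.5,-1.5],[0.57,-0.2,-0.32],1]]}}

```text
clock: 2.1
tcp_pos: [0.4497, 0.1088, 0.315]
tool_rot: [0.865, -0.147, 0.479, -0.02]
wrist_force: [0.7, 0.2, -0.6]
width: 0.0001
```

```bash
python3 - <<'E'
from mv import *
from rig import bot
o=bot.get_obs(); w=.138-p[3]
pos,rot=press(.023,w+.08,18,1,1); print(pos,rel(o,pos,rot),o["joint_pos"].round(2))
E
```

```text
[ 0.52884468 -0.00866461  0.27822029] ([1.87, -2.21, 0.4], [0.004, -0.002, 0.005]) [ 0.37 -0.45  1.77 -0.38  1.34  0.17]
```

Request:
{"method": "arm_command", "body": {"steps": [[[0.4,-0.5,0.1],[0,0,0],1],[[0.8,-1,0.2],[0,0,0],1],[[1.2,-1.5,0.3],[0,0,0],1],[[1.6,-2,0.4],[0,0,0],1],[[1.87,-2.21,0.4],[0,0,0],1]]}}

```text
clock: 2.6
tcp_pos: [0.5294, -0.0087, 0.278]
tool_rot: [0.864, -0.148, 0.481, -0.02]
wrist_force: [-0.9, 0.2, -0.3]
width: 0.0001
```

```bash
python3 - <<'E'
from mv import *
from rig import bot,capture
import pickle
from ov import overlay
o=bot.get_obs(); w=.138-p[3]
for d in (.08,.02,0):
    pos,rot=press(.023,w+d,18,1,1); print(pos,rel(o,pos,rot),o["joint_pos"].round(2))
c={n:capture(n) for n in("side","top")}; pickle.dump(c,open("cams1.pkl","wb")); overlay(c,p,"ov2")
E
```

```text
[ 0.52884468 -0.00866461  0.27822029] ([-0.01, -0.0, -0.01], [0.007, -0.005, 0.005]) [-0.02 -0.35  1.78 -0.18  1.14 -0.19]
[ 0.55775272 -0.00064429  0.22626029] ([1.13, 0.38, 0.0], [0.007, -0.005, 0.005]) [-0.02 -0.35  1.78 -0.18  1.14 -0.19]
[0.56738873 0.00202915 0.20894029] ([1.51, 0.5, 0.0], [0.007, -0.005, 0.005]) [-0.02 -0.35  1.78 -0.18  1.14 -0.19]
```

View pics/ov2_side.png

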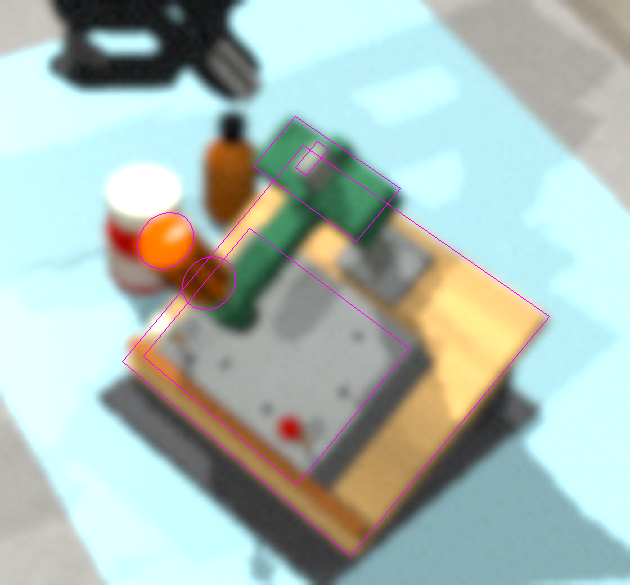

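View pics/ov2_top.png

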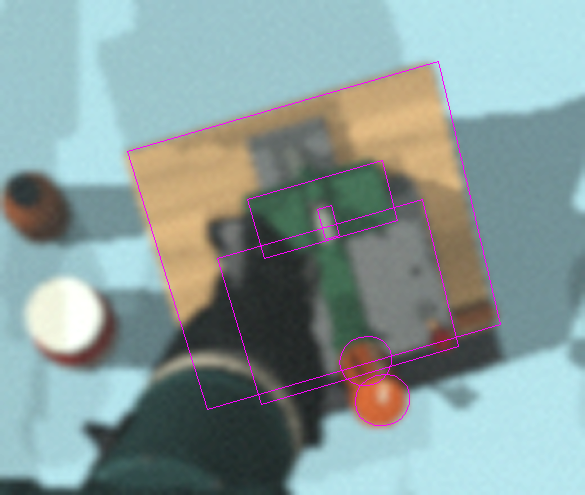

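Request:
{"method": "arm_command", "body": {"steps": [[[0.5,0.17,0],[0,0,0],1],[[1,0.33,0],[0,0,0],1],[[1.23,0.41,0],[0,0,0],1],[[1.23,0.41,0],[0,0,0],1]]}}

```text
clock: 3.1
tcp_pos: [0.5586, 0.0035, 0.2193]
tool_rot: [0.863, -0.149, 0.482, -0.017]
wrist_force: [0.5, 0.2, -0.2]
width: -0.0
```

```bash
cat > st.py <<'E'
from mv import *
from rig import bot
o=bot.get_obs(); 
t=Rs.inv().apply(o["tcp_pos"]-np.array([p[0],p[1],0]))-np.array([0,0,.066])
f=o["wrist_force"]
print("t",o["clock"],"uyn",(t@U).round(4),t[1].round(4),(t@N).round(4),"F uyn",(f@Uw).round(1),(f@Yw).round(1),(f@Nw).round(1),"j",o["joint_pos"].round(2),"w",o["width"].round(4),"tq",o["torque"].round(2))
E
python3 st.py
```

```text
Traceback (most recent call last):
  File "st.py", line 6, in <module>
    print("t",o["clock"],"uyn",(t@U).round(4),t[1].round(4),(t@N).round(4),"F uyn",(f@Uw).round(1),(f@Yw).round(1),(f@Nw).round(1),"j",o["joint_pos"].round(2),"w",o["width"].round(4),"tq",o["torque"].round(2))
                                                                                                                                                                   ^^^^^^^^^^^^^^^^
AttributeError: 'float' object has no attribute 'round'
```

```bash
sed -i 's/o\["width"\].round(4)/round(o["width"],4)/' st.py; python3 st.py
```

```text
t 3.1 uyn 0.0582 0.0267 0.1434 F uyn 0.4 0.1 -0.4 j [ 0.01 -0.26  1.82 -0.21  1.01 -0.13] w -0.0 tq [ 0.09  0.25 -0.03]
```

Request:
{"method": "arm_command", "body": {"steps": [[[0.06,0.02,0],[0,0,0],1],[[0.11,0.04,0],[0,0,0],1],[[0.17,0.06,0],[0,0,0],1],[[0.23,0.08,0],[0,0,0],1],[[0.23,0.08,0],[0,0,0],1]]}}

```text
clock: 3.6
tcp_pos: [0.5657, 0.0044, 0.2119]
tool_rot: [0.864, -0.149, 0.48, -0.018]
wrist_force: [-0.8, 0.5, 1.0]
width: -0.0003
```

```bash
python3 st.py
```

```text
t 3.6 uyn 0.0606 0.0258 0.1334 F uyn -0.1 0.7 1.2 j [ 0.01 -0.24  1.83 -0.22  0.99 -0.11] w -0.0003 tq [0.08 0.09 0.01]
```

Request:
{"method": "arm_command", "body": {"steps": [[[0.09,-0.02,0],[0,0,0],1],[[0.19,0.01,0],[0,0,0],1],[[0.28,0.04,0],[0,0,0],1],[[0.38,0.07,0],[0,0,0],1],[[0.38,0.07,0],[0,0,0],1]]}}

```text
clock: 4.1
tcp_pos: [0.5748, 0.0042, 0.193]
tool_rot: [0.863, -0.149, 0.482, -0.018]
wrist_force: [0.1, 0.4, 1.2]
width: -0.0001
```

```bash
python3 st.py
```

```text
t 4.1 uyn 0.0588 0.0231 0.1128 F uyn 0.8 0.4 0.9 j [ 0.01 -0.2   1.84 -0.22  0.95 -0.1 ] w -0.0001 tq [ 0.11  0.19 -0.02]
```

```bash
cat > shot.py <<'E'
import sys,pickle
from rig import capture
from mv import *
from ov import overlay
c={n:capture(n) for n in("side","top")}; pickle.dump(c,open(sys.argv[1]+".pkl","wb")); overlay(c,p,sys.argv[1])
E
python3 shot.py ov3
```

```text
(no output)
```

View pics/ov3_side.png

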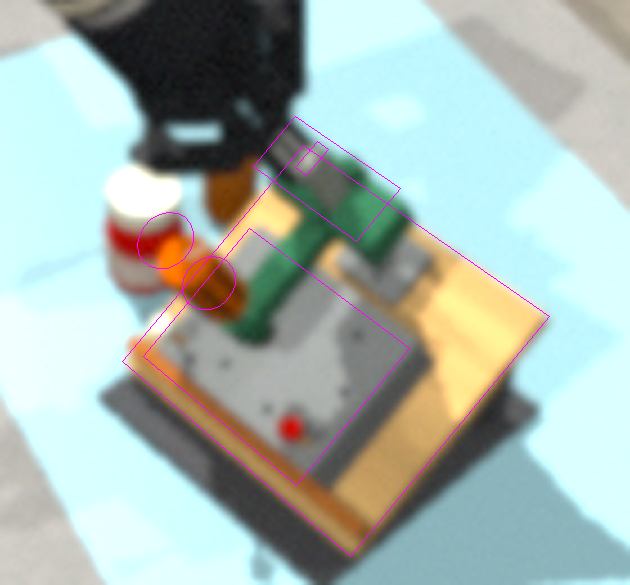

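View pics/ov3_top.png

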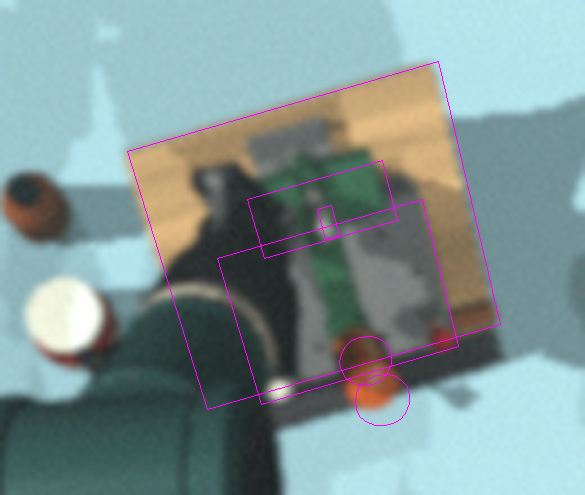

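Request:
{"method": "arm_command", "body": {"steps": [[[0.08,0.02,0],[0,0,0],1],[[0.16,0.05,0],[0,0,0],1],[[0.24,0.08,0],[0,0,0],1],[[0.3,0.1,0],[0,0,0],1],[[0.3,0.1,0],[0,0,0],1]]}}

```text
clock: 4.7
tcp_pos: [0.5825, 0.0065, 0.1798]
tool_rot: [0.864, -0.149, 0.481, -0.018]
wrist_force: [-0.4, 0.7, 0.3]
width: -0.0003
```

```bash
python3 st.py
```

```text
t 4.7 uyn 0.0591 0.0233 0.0973 F uyn -0.1 0.8 0.3 j [ 0.02 -0.18  1.84 -0.23  0.92 -0.09] w -0.0003 tq [ 0.1   0.24 -0.  ]
```

Request:
{"method": "arm_command", "body": {"steps": [[[0.03,0.01,0],[0,0,0],1],[[0.06,0.02,0],[0,0,0],1],[[0.09,0.03,0],[0,0,0],1],[[0.12,0.04,0],[0,0,0],1]]}}

```text
clock: 5.1
tcp_pos: [0.5856, 0.0075, 0.1753]
tool_rot: [0.864, -0.149, 0.48, -0.018]
wrist_force: [-2.3, 0.3, 0.8]
width: -0.0
```

```bash
python3 st.py
```

```text
t 5.1 uyn 0.0596 0.0234 0.0917 F uyn -1.4 0.9 1.7 j [ 0.02 -0.17  1.84 -0.24  0.91 -0.08] w -0.0 tq [ 0.04  0.39 -0.11]
```

Request:
{"method": "arm_command", "body": {"steps": [[[0.02,0.007,0],[0,0,0],1],[[0.04,0.013,0],[0,0,0],1],[[0.06,0.02,0],[0,0,0],1]]}}

```text
clock: 5.4
tcp_pos: [0.5873, 0.0079, 0.173]
tool_rot: [0.864, -0.149, 0.48, -0.018]
wrist_force: [-2.3, 0.7, 3.0]
width: 0.0005
```

```bash
python3 st.py
```

```text
t 5.4 uyn 0.06 0.0234 0.0889 F uyn -0.3 1.3 3.6 j [ 0.02 -0.16  1.84 -0.24  0.9  -0.08] w 0.0005 tq [ 0.09  0.48 -0.03]
```

Request:
{"method": "arm_command", "body": {"steps": [[[0.02,0.007,0],[0,0,0],1],[[0.04,0.013,0],[0,0,0],1]]}}

```text
clock: 5.6
tcp_pos: [0.5884, 0.0083, 0.1714]
tool_rot: [0.864, -0.149, 0.48, -0.018]
wrist_force: [-6.6, 0.9, 6.0]
width: -0.0001
```

```bash
python3 st.py
```

```text
t 5.6 uyn 0.0602 0.0234 0.087 F uyn -2.3 2.6 8.3 j [ 0.02 -0.16  1.84 -0.24  0.9  -0.08] w -0.0001 tq [ 0.1   0.6  -0.05]
```

Request:
{"method": "arm_command", "body": {"steps": [[[0.02,0.007,0],[0,0,0],1],[[0.04,0.013,0],[0,0,0],1]]}}

```text
clock: 5.8
tcp_pos: [0.5892, 0.0085, 0.1705]
tool_rot: [0.864, -0.149, 0.48, -0.018]
wrist_force: [-12.6, 2.6, 11.5]
width: 0.0002
```

```bash
python3 st.py;  python3 shot.py ov4
```

```text
t 5.8 uyn 0.0605 0.0234 0.0858 F uyn -4.2 5.9 15.7 j [ 0.02 -0.15  1.84 -0.24  0.89 -0.08] w 0.0002 tq [ 0.03  0.99 -0.12]
```

View pics/ov4_side.png

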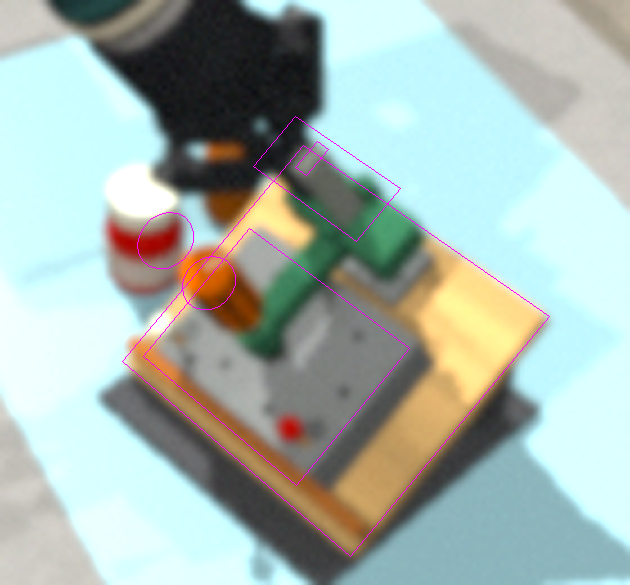

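Request:
{"method": "arm_command", "body": {"steps": [[[0.02,0.007,0],[0,0,0],1],[[0.02,0.007,0],[0,0,0],1],[[0.02,0.007,0],[0,0,0],1],[[0.02,0.007,0],[0,0,0],1]]}}

```text
clock: 6.3
tcp_pos: [0.5895, 0.0087, 0.1701]
tool_rot: [0.864, -0.149, 0.48, -0.019]
wrist_force: [-11.7, 1.3, 11.6]
width: -0.0
```

```bash
python3 st.py;  python3 shot.py ov5; python3 - <<'E'
import pickle;from geo import *
c=pickle.load(open("ov5.pkl","rb"))
for v,(x0,y0) in dict(side=(300,140),top=(270,130)).items():
    im=cv2.resize(c[v]["color"][y0:y0+80,x0:x0+100,::-1],None,fx=7.5,fy=7.5,interpolation=cv2.INTER_CUBIC)
    cv2.imwrite(f"pics/z5_{v}.png",np.clip(im*1.6,0,255).astype(np.uint8))
E
```

```text
t 6.3 uyn 0.0606 0.0235 0.0853 F uyn -3.6 4.4 15.5 j [ 0.02 -0.15  1.84 -0.24  0.89 -0.07] w -0.0 tq [-0.    0.99 -0.17]
```

View pics/z5_side.png

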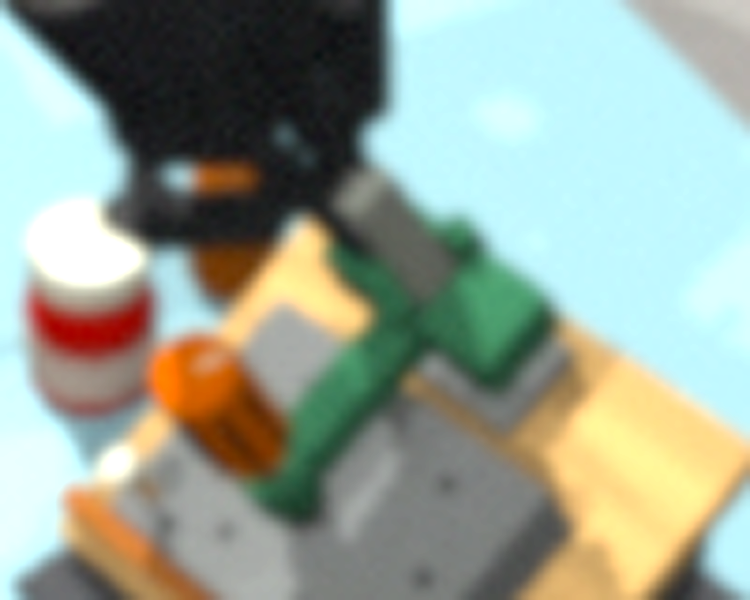

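View pics/z5_top.png

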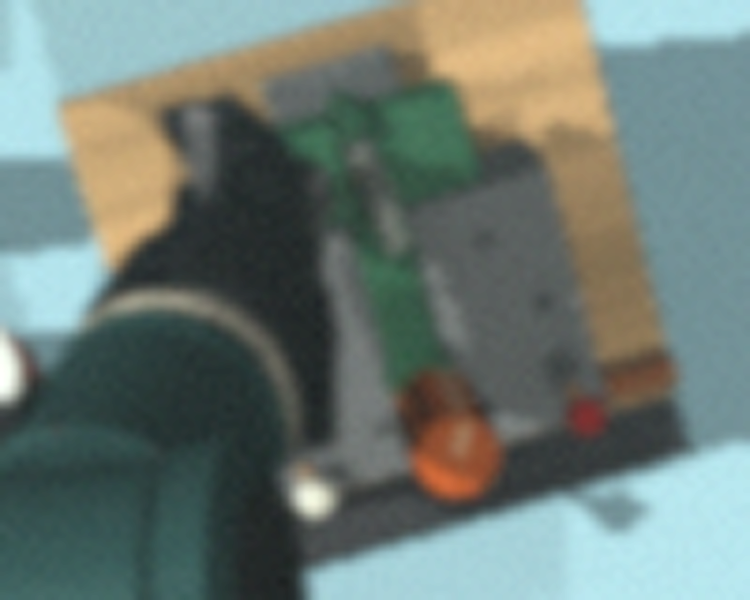

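```bash
cat > tri.py <<'E'
import sys,pickle
from mv import *
def tri(c,a,b):
    f=lambda l: np.r_[proj(c["side"],W(*l))-a, proj(c["top"],W(*l))-b]
    s=least_squares(f,[-.025,0,.17]); return s.x.round(4),s.fun.round(2)
if __name__=="__main__":
    c=pickle.load(open("cams.pkl","rb"))
    c5=pickle.load(open("ov5.pkl","rb"))
    h=lambda v,x:np.array([[280,130],[250,110]][v=="top"])+np.array(x)/4.5-.5
    print("before",tri(c,h("side",(166,240)),h("top",(382,400))))
    print("after",tri(c5,np.array([300+195/7.5-.5,140+372/7.5-.5]),np.array([270+457/7.5-.5,130+460/7.5-.5])))
    for v in("side","top"):
        for cc in(c,c5):
            im=cv2.cvtColor(cc[v]["color"],cv2.COLOR_RGB2HSV); m=((im[...,0]>3)&(im[...,0]<14)&(im[...,1]>180)&(im[...,2]>130)).astype(np.uint8)
            x0,y0=(310,170) if v=="side" else (315,180)
            s=m[y0:y0+40,x0:x0+40]; n=np.argwhere(s); print(v,len(n),n.mean(0)[::-1]+[x0,y0])
E
python3 tri.py
```

```text
before (array([-0.0248, -0.    ,  0.2142]), array([-0.12,  0.02,  0.04, -0.13]))
after (array([-0.0215,  0.0009,  0.1658]), array([-0.75,  0.14,  0.26, -0.78]))
side 48 [315.5625     183.83333333]
side 22 [324.22727273 189.22727273]
top 0 [nan nan]
top 1 [329. 194.]tri.py:16: RuntimeWarning: Mean of empty slice.
  s=m[y0:y0+40,x0:x0+40]; n=np.argwhere(s); print(v,len(n),n.mean(0)[::-1]+[x0,y0])
  ret = um.true_divide(
```

Request:
{"method": "arm_command", "body": {"steps": [[[0.02,0.007,0],[0,0,0],1],[[0.03,0.01,0],[0,0,0],1],[[0.03,0.01,0],[0,0,0],1],[[0.03,0.01,0],[0,0,0],1]]}}

```text
clock: 6.8
tcp_pos: [0.59, 0.0088, 0.1696]
tool_rot: [0.864, -0.149, 0.48, -0.019]
wrist_force: [-17.6, 1.7, 16.4]
width: 0.0
```

```bash
python3 st.py
```

```text
t 6.8 uyn 0.0607 0.0235 0.0846 F uyn -6.1 6.4 22.5 j [ 0.02 -0.15  1.84 -0.24  0.89 -0.07] w 0.0 tq [-0.01  1.39 -0.26]
```

Request:
{"method": "arm_command", "body": {"steps": [[[-0.1,-0.03,0],[0,0,0],1],[[-0.5,-0.17,0],[0,0,0],1],[[-1.2,-0.4,0],[0,0,0],1],[[-2.0,-0.66,0],[0,0,0],1],[[-2.8,-0.9,0],[0,0,0],0]]}}

```text
clock: 7.3
tcp_pos: [0.5193, -0.0099, 0.2944]
tool_rot: [0.864, -0.149, 0.481, -0.018]
wrist_force: [0.4, -0.0, -0.2]
width: 0.0129
```

```bash
python3 st.py;  python3 shot.py ov6; python3 - <<'E'
import pickle;from geo import *
c=pickle.load(open("ov6.pkl","rb"))
for v,(x0,y0) in dict(side=(300,140),top=(270,130)).items():
    im=cv2.resize(c[v]["color"][y0:y0+80,x0:x0+100,::-1],None,fx=7.5,fy=7.5,interpolation=cv2.INTER_CUBIC)
    cv2.imwrite(f"pics/z6_{v}.png",np.clip(im*1.6,0,255).astype(np.uint8))
E
```

```text
t 7.3 uyn 0.0599 0.0243 0.2292 F uyn 0.2 -0.1 -0.4 j [-0.03 -0.38  1.76 -0.17  1.18 -0.2 ] w 0.0129 tq [0.12 0.23 0.02]
```

View pics/z6_side.png

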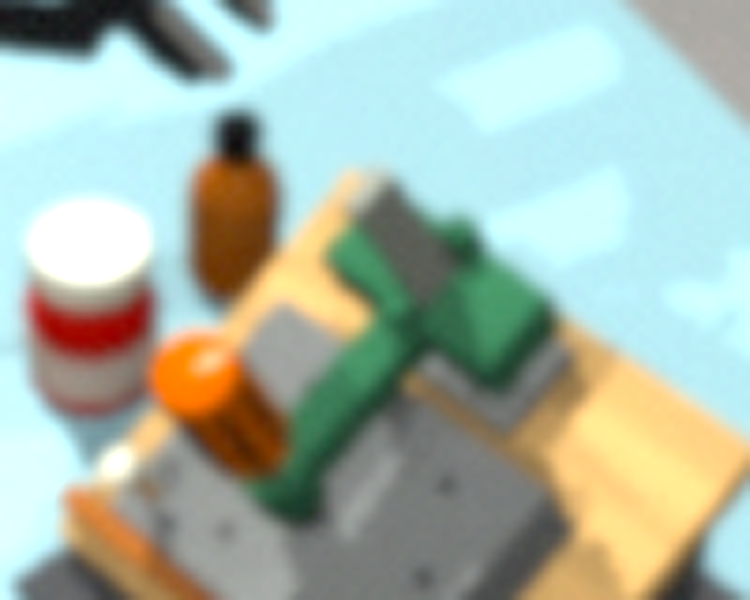

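View pics/z6_top.png

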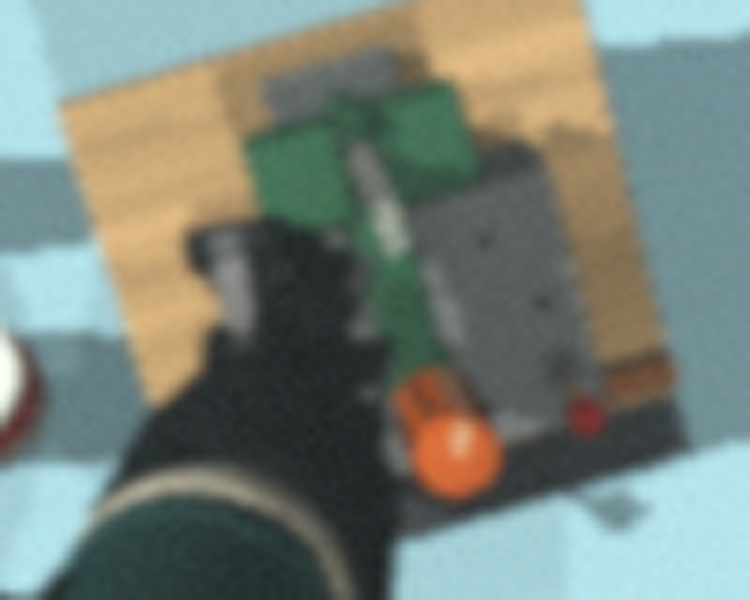

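```bash
cat > grip.py <<'E'
from mv import *
import sys
from rig import bot
TH=.045; top=np.array([-.0215,.0005,.166])
ax=Nw+TH*Uw; ax/=np.linalg.norm(ax)
al=np.array([TH,0,1.])/np.hypot(1,TH)
def tgt(back,roll):  # tcp position 'back' above handle top along axis
    l=top+al*back; return W(*l), frame(-ax,Uw)*R.from_rotvec([roll,0,0])
if __name__=="__main__":
    o=bot.get_obs(); 
    r0=Rq(o["tool_rot"]); f0=frame(-ax,Uw); print("cur roll",(f0.inv()*r0).as_rotvec().round(3))
    for a in sys.argv[1:]:
        b,r=map(float,a.split(",")); print(a,rel(o,*tgt(b,r)),o["joint_pos"].round(2))
E
python3 grip.py .05,0 .05,-.6 .05,.6
```

```text
cur roll [-0.001 -0.053 -0.322]
.05,0 ([0.5, -0.3, -1.71], [0.001, 0.053, 0.322]) [-0.03 -0.38  1.76 -0.17  1.18 -0.2 ]
.05,-.6 ([0.5, -0.3, -1.71], [-0.594, -0.046, 0.328]) [-0.03 -0.38  1.76 -0.17  1.18 -0.2 ]
.05,.6 ([0.5, -0.3, -1.71], [0.596, 0.147, 0.296]) [-0.03 -0.38  1.76 -0.17  1.18 -0.2 ]
```

Request:
{"method": "arm_command", "body": {"steps": [[[0.0,-0.1,-0.6],[-0.12,-0.01,0.06],-1],[[0.1,-0.2,-1.1],[-0.24,-0.02,0.13],-1],[[0.3,-0.3,-1.71],[-0.36,-0.03,0.2],-1],[[0.5,-0.3,-1.71],[-0.48,-0.04,0.26],-1],[[0.5,-0.3,-1.71],[-0.59,-0.046,0.328],-1]]}}

```text
clock: 7.9
tcp_pos: [0.4618, -0.0492, 0.2318]
tool_rot: [0.792, -0.303, 0.467, 0.248]
wrist_force: [0.2, -0.4, 0.3]
width: 0.0855
```

```bash
python3 grip.py .05,-.6 .05,-1.3 .05,-2
```

```text
cur roll [-0.558  0.011 -0.009]
.05,-.6 ([-0.17, -0.12, 0.13], [-0.042, -0.013, 0.005]) [-0.43 -0.42  1.87  0.3   1.32 -1.28]
.05,-1.3 ([-0.17, -0.12, 0.13], [-0.742, -0.014, 0.001]) [-0.43 -0.42  1.87  0.3   1.32 -1.28]
.05,-2 ([-0.17, -0.12, 0.13], [-1.442, -0.015, -0.005]) [-0.43 -0.42  1.87  0.3   1.32 -1.28]
```

Request:
{"method": "arm_command", "body": {"steps": [[[-0.17,-0.12,0.13],[-0.15,-0.01,0],-1],[[-0.17,-0.12,0.13],[-0.3,-0.01,0],-1],[[-0.17,-0.12,0.13],[-0.45,-0.01,0],-1],[[-0.17,-0.12,0.13],[-0.6,-0.01,0],-1],[[-0.17,-0.12,0.13],[-0.74,-0.014,0],-1]]}}

```text
clock: 8.4
tcp_pos: [0.468, -0.0496, 0.2459]
tool_rot: [0.632, -0.57, 0.339, 0.401]
wrist_force: [0.6, 0.9, 0.4]
width: 0.0853
```

Request:
{"method": "arm_command", "body": {"steps": [[[0,0,0],[-0.15,0,0],-1],[[0,0,0],[-0.3,0,0],-1],[[0,0,0],[-0.3,0,0],-1]]}}

```text
clock: 8.7
tcp_pos: [0.4679, -0.0495, 0.2459]
tool_rot: [-0.542, 0.656, -0.277, -0.446]
wrist_force: [0.8, -0.1, -0.2]
width: 0.0852
```

```bash
python3 grip.py .05,-1.6 0,-1.6 -.038,-1.6;  python3 shot.py ov7; python3 - <<'E'
import pickle;from geo import *
c=pickle.load(open("ov7.pkl","rb"))
for v,(x0,y0) in dict(side=(270,120),top=(280,130)).items():
    im=cv2.resize(c[v]["color"][y0:y0+100,x0:x0+120,::-1],None,fx=5,fy=5,interpolation=cv2.INTER_CUBIC)
    cv2.imwrite(f"pics/z7_{v}.png",np.clip(im*1.6,0,255).astype(np.uint8))
E
```

```text
cur roll [-1.595e+00  1.000e-03 -6.000e-03]
.05,-1.6 ([0.03, 0.05, 0.01], [-0.005, -0.005, 0.003]) [-0.44 -0.41  1.84  0.31  1.34 -2.32]
0,-1.6 ([1.03, 0.06, 0.02], [-0.005, -0.005, 0.003]) [-0.44 -0.41  1.84  0.31  1.34 -2.32]
-.038,-1.6 ([1.79, 0.06, 0.02], [-0.005, -0.005, 0.003]) [-0.44 -0.41  1.84  0.31  1.34 -2.32]
```

View pics/z7_side.png

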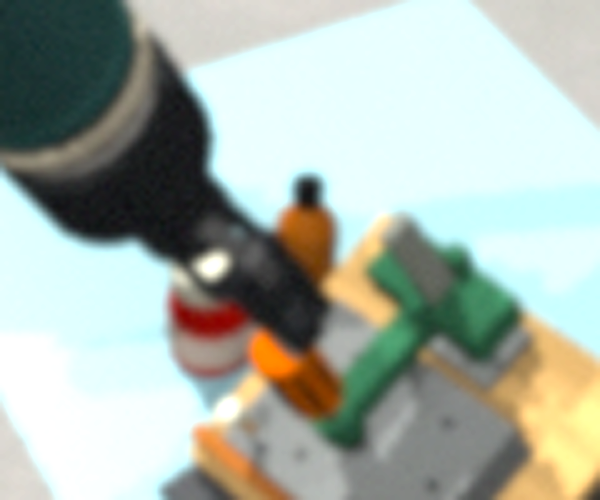

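View pics/z7_top.png

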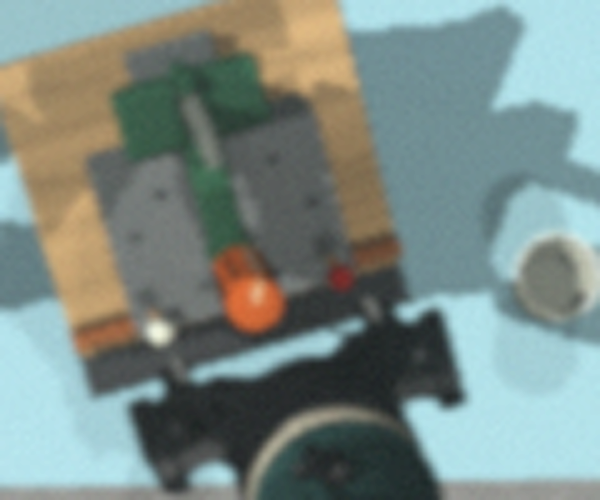

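Request:
{"method": "arm_command", "body": {"steps": [[[0.5,0.05,0.02],[0,0,0],-1],[[1,0.06,0.02],[0,0,0],-1],[[1.5,0.06,0.02],[0,0,0],-1],[[1.79,0.06,0.02],[0,0,0],-1],[[1.79,0.06,0.02],[0,0,0],-0.3]]}}

```text
clock: 9.3
tcp_pos: [0.5041, -0.0378, 0.1631]
tool_rot: [-0.542, 0.655, -0.278, -0.448]
wrist_force: [0.2, -0.7, -0.4]
width: 0.0733
```

Request:
{"method": "arm_command", "body": {"steps": [[[0,0,0],[0,0,0],0],[[0,0,0],[0,0,0],0.2],[[0,0,0],[0,0,0],0.3]], "force": 20}}

```text
clock: 9.6
tcp_pos: [0.5056, -0.0388, 0.1681]
tool_rot: [-0.542, 0.657, -0.276, -0.445]
wrist_force: [-1.3, 1.3, 1.0]
width: 0.0304
```

```bash
python3 st.py; python3 grip.py;  python3 shot.py ov8; python3 - <<'E'
import pickle;from geo import *
c=pickle.load(open("ov8.pkl","rb"))
for v,(x0,y0) in dict(side=(270,120),top=(280,130)).items():
    im=cv2.resize(c[v]["color"][y0:y0+100,x0:x0+120,::-1],None,fx=5,fy=5,interpolation=cv2.INTER_CUBIC)
    cv2.imwrite(f"pics/z8_{v}.png",np.clip(im*1.6,0,255).astype(np.uint8))
E
```

```text
t 9.6 uyn -0.0214 0.0001 0.1302 F uyn -0.3 1.6 1.3 j [-0.37 -0.3   1.92  0.31  1.13 -2.31] w 0.0304 tq [0.26 0.29 0.15]
cur roll [-1.596 -0.    -0.01 ]
```

View pics/z8_side.png

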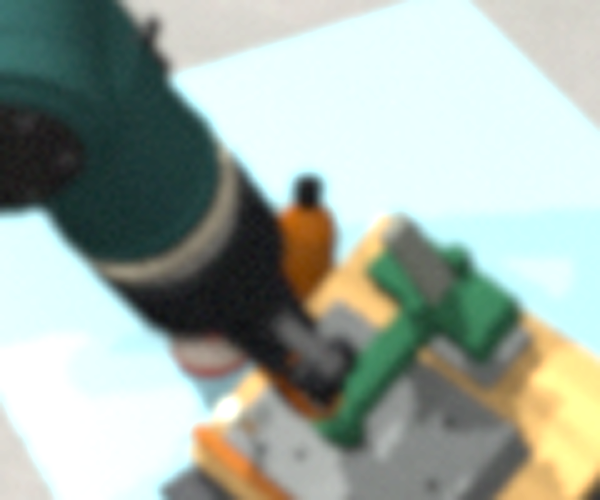

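View pics/z8_top.png

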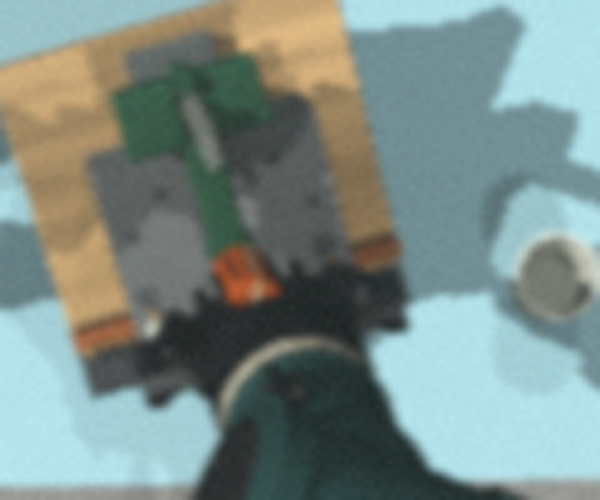

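Request:
{"method": "arm_command", "body": {"steps": [[[0,0,0],[0,0,0],0.5],[[0,0,0],[0.15,0,0],0.5],[[0,0,0],[0.3,0,0],0.5],[[0.005,0,0],[0.45,0,0],0.5],[[0.01,0,0],[0.6,0,0],0.5]], "force": 35}}

```text
clock: 10.2
tcp_pos: [0.5057, -0.0391, 0.168]
tool_rot: [0.713, -0.467, 0.397, 0.342]
wrist_force: [-6.4, -0.9, 7.8]
width: 0.029
```

```bash
python3 st.py; python3 grip.py
```

```text
t 10.2 uyn -0.0215 -0.0002 0.1302 F uyn -1.7 0.9 10.0 j [-0.37 -0.3   1.92  0.3   1.13 -1.7 ] w 0.029 tq [-0.23  0.73  0.12]
cur roll [-0.991 -0.002 -0.01 ]
```

Request:
{"method": "arm_command", "body": {"steps": [[[0,0,0],[0.15,0,0],0.5],[[0,0,0],[0.3,0,0],0.5],[[0.005,0,0],[0.45,0,0],0.5],[[0.01,0,0],[0.6,0,0],0.5],[[0.01,0,0],[0.75,0,0],0.5]]}}

```text
clock: 10.7
tcp_pos: [0.5051, -0.0396, 0.1674]
tool_rot: [0.833, -0.174, 0.496, 0.173]
wrist_force: [-10.4, -2.3, 9.7]
width: 0.0288
```

```bash
python3 st.py; python3 grip.py
```

```text
t 10.7 uyn -0.0224 -0.0004 0.1301 F uyn -4.4 0.6 13.7 j [-0.37 -0.3   1.92  0.3   1.13 -0.95] w 0.0288 tq [-0.49  1.52  0.07]
cur roll [-0.242 -0.003 -0.008]
```

Request:
{"method": "arm_command", "body": {"steps": [[[-0.01,0,-0.005],[0.15,0,0],0.5],[[-0.02,0,-0.01],[0.3,0,0],0.5],[[-0.03,0,-0.01],[0.45,0,0],0.5],[[-0.03,0,-0.01],[0.6,0,0],0.5],[[-0.03,0,-0.01],[0.75,0,0],0.5]]}}

```text
clock: 11.2
tcp_pos: [0.504, -0.0391, 0.1671]
tool_rot: [0.838, 0.145, 0.525, -0.02]
wrist_force: [-3.9, 0.0, 4.5]
width: 0.0294
```

```bash
python3 st.py; python3 grip.py
```

```text
t 11.2 uyn -0.0234 0.0004 0.1302 F uyn -1.0 1.1 5.7 j [-0.37 -0.3   1.92  0.3   1.14 -0.2 ] w 0.0294 tq [-0.04  1.11  0.19]
cur roll [ 0.51  -0.005 -0.004]
```

Request:
{"method": "arm_command", "body": {"steps": [[[0,0,0],[0.15,0,0],0.5],[[-0.005,0,0],[0.3,0,0],0.5],[[-0.005,0,0],[0.45,0,0],0.5],[[-0.01,0,0],[0.6,0,0],0.5],[[-0.01,0,0],[0.75,0,0],0.5]]}}

```text
clock: 11.7
tcp_pos: [0.5039, -0.0384, 0.1671]
tool_rot: [0.727, 0.442, 0.481, -0.21]
wrist_force: [-1.0, 1.7, 1.9]
width: 0.0295
```

```bash
python3 st.py; python3 grip.py
```

```text
t 11.7 uyn -0.0232 0.001 0.1302 F uyn 0.5 1.9 1.9 j [-0.37 -0.3   1.92  0.31  1.14  0.55] w 0.0295 tq [0.29 0.68 0.35]
cur roll [ 1.26e+00 -6.00e-03 -1.00e-03]
```

Request:
{"method": "arm_command", "body": {"steps": [[[0,0,0],[0.15,0,0],0.5],[[-0.005,0,0],[0.3,0,0],0.5],[[-0.01,0,0],[0.45,0,0],0.5],[[-0.015,0,0],[0.6,0,0],0.5],[[-0.02,0,0],[0.75,0,0],0.5]]}}

```text
clock: 12.2
tcp_pos: [0.5039, -0.0382, 0.1673]
tool_rot: [0.514, 0.678, 0.371, -0.372]
wrist_force: [5.4, 3.0, -4.3]
width: 0.0291
```

```bash
python3 st.py; python3 grip.py
```

```text
t 12.2 uyn -0.0231 0.0013 0.1303 F uyn 3.0 1.4 -6.7 j [-0.37 -0.3   1.92  0.31  1.14  1.3 ] w 0.0291 tq [0.38 0.02 0.26]
cur roll [ 2.011 -0.006  0.003]
```

Request:
{"method": "arm_command", "body": {"steps": [[[0.01,0,0],[0.15,0,0],0.5],[[0.01,0,0],[0.3,0,0],0.5],[[0.01,0,0],[0.45,0,0],0.5],[[0.01,0,0],[0.6,0,0],0.5],[[0.01,0,0],[0.75,0,0],0.5]]}}

```text
clock: 12.7
tcp_pos: [0.5042, -0.038, 0.1674]
tool_rot: [0.23, 0.82, 0.209, -0.481]
wrist_force: [3.5, 3.4, -2.1]
width: 0.0294
```

```bash
python3 st.py; python3 grip.py
```

```text
t 12.7 uyn -0.0227 0.0013 0.1302 F uyn 2.6 2.4 -4.0 j [-0.37 -0.3   1.92  0.31  1.14  2.05] w 0.0294 tq [0.44 0.21 0.37]
cur roll [ 2.761 -0.006  0.007]
```

Request:
{"method": "arm_command", "body": {"steps": [[[0,0,0],[0.15,0,0],0.5],[[0,0,0],[0.3,0,0],0.5],[[0,0,0],[0.4,0,0],0.5],[[0,0,0],[0.4,0,0],0.5]]}}

```text
clock: 13.1
tcp_pos: [0.5044, -0.0379, 0.1674]
tool_rot: [0.064, 0.849, 0.111, -0.513]
wrist_force: [3.6, 3.5, -0.3]
width: 0.0296
```

```bash
python3 st.py; python3 grip.py
```

```text
t 13.1 uyn -0.0226 0.0014 0.1301 F uyn 3.6 2.4 -2.5 j [-0.37 -0.3   1.92  0.31  1.14  2.44] w 0.0296 tq [0.55 0.18 0.32]
cur roll [-3.127  0.004 -0.009]
```

Request:
{"method": "arm_command", "body": {"steps": [[[0,0,0],[0,0,0],0],[[0,0,0],[0,0,0],0],[[0,0,0],[0,0,0],0]]}}

```text
clock: 13.4
tcp_pos: [0.5041, -0.0392, 0.1676]
tool_rot: [0.066, 0.849, 0.11, -0.513]
wrist_force: [0.1, 0.1, -0.1]
width: 0.0427
```

Request:
{"method": "arm_command", "body": {"steps": [[[0,0,0],[-0.15,0,0],0],[[0,0,0],[-0.3,0,0],0],[[0,0,0],[-0.45,0,0],0],[[0,0,0],[-0.6,0,0],0],[[0,0,0],[-0.75,0,0],0]]}}

```text
clock: 13.9
tcp_pos: [0.5041, -0.0392, 0.1677]
tool_rot: [0.374, 0.764, 0.291, -0.436]
wrist_force: [0.2, -0.6, -0.2]
width: 0.0426
```

Request:
{"method": "arm_command", "body": {"steps": [[[0,0,0],[-0.15,0,0],0],[[0,0,0],[-0.3,0,0],0],[[0,0,0],[-0.45,0,0],0],[[0,0,0],[-0.6,0,0],0],[[0,0,0],[-0.75,0,0],0]]}}

```text
clock: 14.4
tcp_pos: [0.5041, -0.0392, 0.1677]
tool_rot: [0.628, 0.574, 0.431, -0.299]
wrist_force: [0.0, -0.7, -0.7]
width: 0.0425
```

```bash
python3 st.py; python3 grip.py
```

```text
t 14.4 uyn -0.023 0.0002 0.1307 F uyn -0.5 -0.7 -0.5 j [-0.37 -0.3   1.92  0.31  1.14  0.93] w 0.0425 tq [-0.08  0.27  0.  ]
cur roll [ 1.648 -0.008 -0.   ]
```

Request:
{"method": "arm_command", "body": {"steps": [[[0,0,0],[0,0,0],0.3],[[0,0,0],[0,0,0],0.5],[[0,0,0],[0,0,0],0.5],[[0,0,0],[0.15,0,0],0.5],[[0,0,0],[0.3,0,0],0.5]]}}

```text
clock: 14.9
tcp_pos: [0.504, -0.0389, 0.1678]
tool_rot: [0.531, 0.665, 0.379, -0.363]
wrist_force: [-1.0, 0.7, 1.9]
width: 0.029
```

```bash
python3 st.py; python3 grip.py
```

```text
t 14.9 uyn -0.0229 0.0005 0.1308 F uyn 0.3 1.0 2.1 j [-0.37 -0.3   1.92  0.31  1.14  1.25] w 0.029 tq [-0.1   0.38  0.14]
cur roll [ 1.962e+00 -8.000e-03  1.000e-03]
```

Request:
{"method": "arm_command", "body": {"steps": [[[0,0,0],[0.15,0,0],0.5],[[0,0,0],[0.3,0,0],0.5],[[0,0,0],[0.45,0,0],0.5],[[0,0,0],[0.6,0,0],0.5],[[0,0,0],[0.6,0,0],0.5]]}}

```text
clock: 15.4
tcp_pos: [0.504, -0.0388, 0.1678]
tool_rot: [0.313, 0.791, 0.257, -0.458]
wrist_force: [-1.7, 3.0, 1.8]
width: 0.0295
```

```bash
python3 st.py; python3 grip.py
```

```text
t 15.4 uyn -0.0229 0.0006 0.1307 F uyn 0.2 3.3 2.0 j [-0.37 -0.3   1.92  0.31  1.14  1.84] w 0.0295 tq [-0.23  0.7  -0.03]
cur roll [ 2.555 -0.008  0.004]
```

Request:
{"method": "arm_command", "body": {"steps": [[[0,0,0],[0,0,0],0],[[0,0,0],[0,0,0],-0.5],[[0,0,0],[0,0,0],-1],[[0,0,0],[0,0,0],-1]]}}

```text
clock: 15.8
tcp_pos: [0.5042, -0.0391, 0.1676]
tool_rot: [0.314, 0.791, 0.257, -0.458]
wrist_force: [-0.6, -0.2, -0.2]
width: 0.0833
```

Request:
{"method": "arm_command", "body": {"steps": [[[-0.5,0,0],[0,0,0],-1],[[-1.2,0,0],[0,0,0],-1],[[-2,0,0],[0,0,0],-1],[[-3,0,0],[0,0,0],-1],[[-3,0,0],[0,0,0],-1]]}}

```text
clock: 16.3
tcp_pos: [0.4377, -0.0584, 0.3094]
tool_rot: [0.318, 0.794, 0.252, -0.453]
wrist_force: [0.2, -0.8, 0.7]
width: 0.0854
```

```bash
python3 st.py;  python3 shot.py ov9; python3 - <<'E'
import pickle;from geo import *
c=pickle.load(open("ov9.pkl","rb"))
for v,(x0,y0) in dict(side=(300,140),top=(270,130)).items():
    im=cv2.resize(c[v]["color"][y0:y0+80,x0:x0+100,::-1],None,fx=7.5,fy=7.5,interpolation=cv2.INTER_CUBIC)
    cv2.imwrite(f"pics/z9_{v}.png",np.clip(im*1.6,0,255).astype(np.uint8))
E
```

```text
t 16.3 uyn -0.0119 -0.0006 0.288 F uyn 0.4 -0.8 0.6 j [-0.51 -0.49  1.77  0.33  1.49  1.81] w 0.0854 tq [-0.11  0.16 -0.01]
```

View pics/z9_side.png

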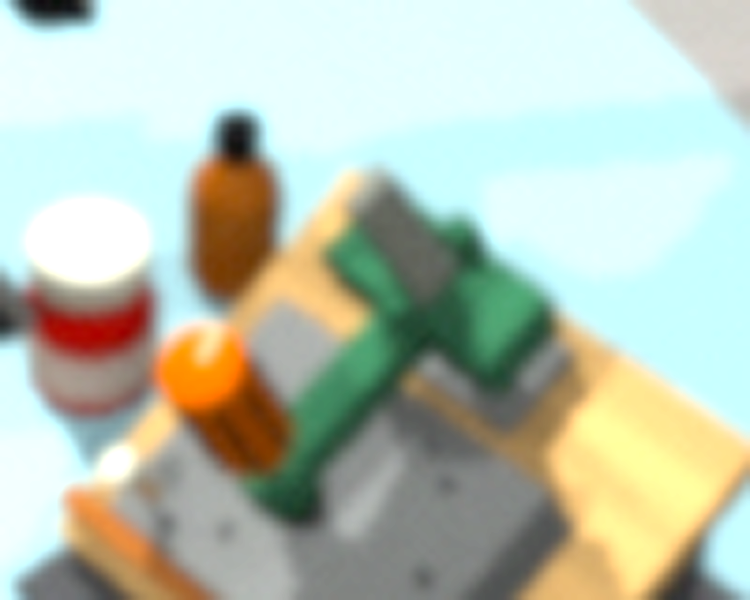

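View pics/z9_top.png

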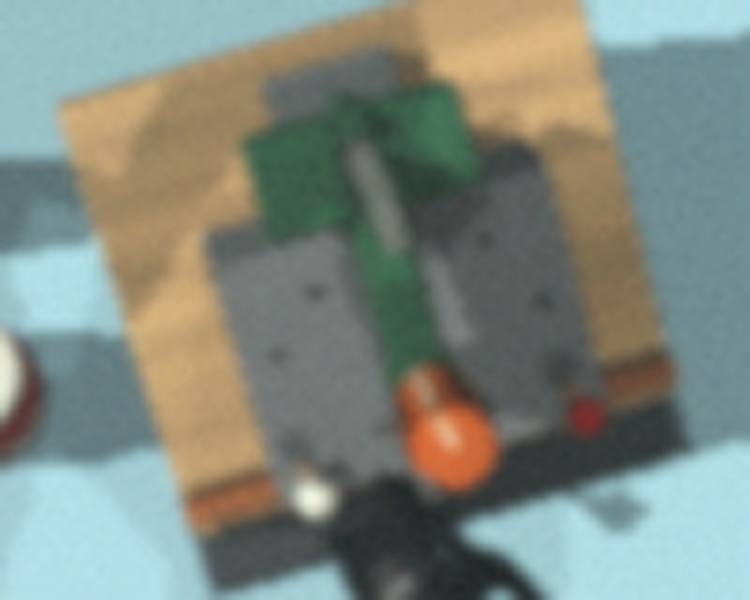

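```bash
python3 - <<'E'
from rig import workorder
print(workorder.close_job())
E
```

```text
the job is handed in; nothing more can be done
None
```

The block is clamped and I handed the job in at about 16.4 s of the 69 s allowed; no verdict was reported.

- **Pressing:** I pushed the jaw down by its left wing, with the fingers shut and leaning outward so the gripper cleared the bar. The foot bore on the block, the push rose to about 22 N, and the jaw stayed tilted after I let go.
- **Screwing:** I turned the handle clockwise in two strokes, 4.76 rad and then about 0.9 rad. The mark on the handle's end had shifted by about 35° in the pictures. That fits a total of about 5.65 rad with no slip, though I judged the mark by eye from blurred images.
- **Last checks:** The last pictures show the handle leaning a little more than before screwing. The block corners in view and the jar and bottle look unmoved. The cup was outside that last close-up, but the arm never came near it. After I released the handle and backed off, the wrist force read about zero.
- **Not measured:** The foot's force on the block and the tilt angle could not be read directly. I infer them from the press force, the lean of the handle (roughly 0.03–0.07 rad) and the turn count.

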